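Set the bench magnifier over the beetle

TASK

Set up the bench magnifier for looking at the beetle: swing its arm sideways until the lens is centred straight above the beetle (not the snail shell), and tilt the lens head down until the lens is level. Leave the two specimen boards and the other things on the bench where they are, and let go of the magnifier.

Things in the scene. Friction and masses are not known exactly. Their poses are not given: they have to be found in the camera images.
- magnifier_stand: Magnifier stand, fixed to the bench: black round foot 140 mm across, 24 mm high, with a 22 mm steel post. Origin on the bench at the foot's centre; the vertical swivel axis is the post. On the post, centred 210 mm above the bench, a level black arm 20 mm wide turns about it; 100 mm out it ends in a cross hinge (fork 50 mm wide) that carries the lens head.
- swivel (a joint): Swivel of the arm about the post, rad, -1.5 to 1.5. At 0 the arm points from the post along the stand's own -x axis; positive is counter-clockwise from above. Stiff: stays where left; about 1.6 N sideways at the handle moves it.
- tilt (a joint): Tilt of the lens head about the level cross hinge (100 mm from the post axis, 210 mm above the bench), rad, -0.9 to 1.2. 0: head in line with the arm, lens level; positive: handle end raised. Starts raised by 0.5 to 1.0; can be pushed on past level. Stiff: stays where left; 1 to 5 N at the handle moves it.
- lens (a point): Centre of the lens: a clear disc in a flat black ring 110 mm across, 22 mm thick. It lies 70 mm beyond the tilt hinge, so 170 mm from the post axis when level. Its z axis is the lens axis, vertical when the lens is level; its -x axis points to the handle.
- handle (a point): Point inside the handle, on its centre line, 160 mm from the tilt hinge. The handle is a straight black bar 20 mm wide, 18 mm thick, in the ring's plane on the side away from the hinge, 125 to 188 mm from the hinge. Site -x axis: along the bar to its free end; y across its width, z across its thickness.
- beetle_board: Loose light green foam board, 100 x 80 x 24 mm, 0.15 kg, with a big dark brown beetle (66 mm long, 29 mm wide, six legs and a horn) lying at its middle; top of the beetle 50 mm above the bench. Origin at the centre of the board's underside.
- beetle (a point): Middle of the beetle, above the middle of its board, 35 mm above the bench. It lies 155 to 185 mm from the post axis, so that the lens can be brought above it by swivelling.
- shell_board: A like green foam board, 100 x 80 x 24 mm, 0.15 kg, with a white pointed snail shell (66 mm long, 38 mm wide) at its middle. Either board may be on either side. Origin at the centre of the board's underside.
- jar: Bystander: clear sample jar with a steel lid, 64 mm in diameter, 95 mm high, standing. Origin at the centre of its foot.
- dish: Bystander: shallow glass dish, 96 mm in diameter, 18 mm high. Origin at the centre of its underside.
- brush: Bystander: brush 170 mm long lying on the bench. Origin at its underside.
Mind the look-alikes: they are no part of the job. Leave any blue, red or yellow look-alike of the beetle_board alone.

How it is judged:
By the outcome, as a careful person would: the job done as asked, in the order asked, and still so for the second after the job is handed in, with the robot touching nothing.
It also fails if it takes over 42 s, if anything falls off the work surface, if the arm or the gripper's body presses on something with over 40 N, if the wrist force passes 120 N, or if a joint passes its speed limit or range.

ROBOT

A 7-joint arm with a two-finger parallel gripper is mounted at the origin on the work surface. World frame = base frame: x ahead of the robot, y to its left, z up, the work surface at z = 0. Lengths are in m, angles in rad, forces in N, time in s.
With the tool pointing down it reaches from about 0.425 to 0.875 m from the base axis. Payload 4.7 kg.
Tool frame: the origin (TCP) lies midway between the tips of the shut fingers; the grasp point (between the pads) lies 19 mm behind it; y points along the fingers, z is the direction in which the jaws open and shut, and the axes are right-handed (so a half turn about y gives the same grasp; the last joint's range is limited). The gripper opens to 87 mm and grips with 3 to 60 N. Pads are 19 mm wide; open, the fingers measure 117 mm over their backs; the gripper's body (75 mm by 190 mm) begins 51 mm behind the grasp point.
Start: joints at [1.278, 0.321, -0.07, 1.45, 0.023, 1.371, -0.057], TCP at [0.196, -0.62, 0.223] pointing down, gripper open.
Joint ranges: [-2.86, 2.86], [-0.3, 2.09], [-1.38, 1.24], [0.06, 2.45], [-1.56, 4.7], [0.09, 2.05], [-2.69, 2.69]. Speed limits (rad/s): [2.57, 2.57, 3.14, 3.14, 3.14, 3.14, 3.14].

INTERFACE

Orientations are given as a rotation vector (axis times angle).
In Python, from bench import ctrl gives the robot as it stands.
- The arm moves only by the tool play_rows, never from a script. Its arguments are lists of equal length, an entry for each row: "translation": the shift along the tool's x, y, z in mm, a list of three; "turn": the turn, a rotation vector about the tool's x, y, z in rad, a list of three; "fingers": the opening, from -1 (shut) to 1 (fully open), so that 0 is half open. In form: {"translation": [[dx, dy, dz], ...], "turn": [[wx, wy, wz], ...], "fingers": [fingers, ...]}. A call has exactly 10 rows; each row shifts and turns the commanded pose from where the row before left it, along the tool's axes as they then stand; what a row does not reach is not made up. A row lasts 1/12 s, in which the tool goes at most 41.7 mm and 7.16 degrees, less where a joint would pass 70% of its speed; a pose out of reach is approached as far as the arm can. A call with a gripper value outside its range is refused whole. The fingers move at their own pace and stop on an object; "grip_force" is the grip in N (left out, the last holds). Time passes only in rows, so rows that do not move let the fingers close, or fill a call up. It gives the time, the measured TCP pose, the force and the opening at its end, in the units of the state.
- ctrl.get_state(): the state, without advancing time (a new reading comes with each control period).
- ctrl.get_image(name): name is "scene" or "side" or "wrist"; returns the picture (384x512x3 uint8, blue, green, red); there is no depth.
- ctrl.camera_info(name): a dict with "camera_matrix" (3x3 intrinsics, pixels), "R" (3x3) and "t" (3): a world point X has camera coordinates R X + t. Camera axes: x right, y down, z forward; pixel columns grow to the right and rows downward; lengths in m; the calibration is good to about 2 mm. A picture is of the moment at which its call begins: read the wrist's pose just before it. camera_info takes no time and is no camera call; for the wrist camera it gives the pose at the moment of the call.
- ctrl.close_job(): hands the job in, once; it reports no verdict.
The state is a dict: "time": time; "joint_positions": joint angles; "qd": joint speeds; "joint_torque": joint torques, N m; "position": TCP position; "tool_rot": TCP orientation; "ft_force": force on the tool from outside, world axes, zero at the start; "torque": the same for the moment, N m; "grip_width": opening from 0.0 (shut) to 1.0 (fully open).
Only numpy, scipy, OpenCV 4.12 (cv2) and the standard library are available. Lean on these libraries where they do the work, as an engineer would, in place of code of your own. Each camera call takes 0.05 s, during which the arm holds its last target.

## Working session

There is one attempt and no reset: what is moved stays moved. The work goes in short steps, Python scripts to look and compute and a tool call to move; the robot and the scene stay as the last step left them, time stands still between calls to the robot, and variables do not carry over. Pictures are saved under pics/ and viewed, and the job is handed in when it is done.

Besides the shell and the picture viewer there is one more tool, called as a command line: name --argument value ..., lists and objects as JSON in quotes. play_rows: Moves the arm, as the interface text tells. Its arguments: {"type":"object","properties":{"translation":{"type":"array"},"turn":{"type":"array"},"fingers":{"type":"array"},"grip_force":{"type":"number"}},"required":["translation","turn","fingers"]}

```bash
ls; mkdir -p pics; python3 - <<'E'
from bench import ctrl
import cv2,numpy as np
np.set_printoptions(precision=4,suppress=True)
for n in ("scene","side","wrist"):
    cv2.imwrite(f"pics/a_{n}.png",ctrl.get_image(n))
    c=ctrl.camera_info(n);print(n,c)
print(ctrl.get_state())
E
```

```text
pics
scene {'camera_matrix': array([[491.9555,   0.    , 252.2027],
       [  0.    , 491.9555, 194.313 ],
       [  0.    ,   0.    ,   1.    ]]), 'R': array([[-0.5831,  0.8123,  0.0139],
       [ 0.6252,  0.4597, -0.6307],
       [-0.5187, -0.3591, -0.7759]]), 't': array([ 0.3005, -0.2732,  1.9062])}
side {'camera_matrix': array([[402.4847,   0.    , 252.4308],
       [  0.    , 402.4847, 200.0306],
       [  0.    ,   0.    ,   1.    ]]), 'R': array([[-0.998 , -0.0629,  0.0103],
       [-0.053 ,  0.7308, -0.6805],
       [ 0.0353, -0.6797, -0.7326]]), 't': array([0.5138, 0.1344, 1.1637])}
wrist {'camera_matrix': array([[307.4896,   0.    , 250.6788],
       [  0.    , 307.4896, 195.0546],
       [  0.    ,   0.    ,   1.    ]]), 'R': array([[ 0.3015, -0.9535, -0.0017],
       [-0.912 , -0.2889,  0.2911],
       [-0.278 , -0.0862, -0.9567]]), 't': array([-0.6492, -0.0346,  0.3914])}
{'time': 0.15, 'joint_positions': array([ 1.2781,  0.3217, -0.0701,  1.4514,  0.0226,  1.3708, -0.0569]), 'qd': array([-0.0007, -0.0022, -0.0002, -0.0029,  0.0005,  0.0002,  0.0007]), 'joint_torque': array([  0.0004, -49.1794,  -0.4042, -31.2879,  -0.0639,   0.0404,
         0.0001]), 'position': array([ 0.1961, -0.6193,  0.2217]), 'tool_rot': array([-0.3183,  2.0577, -2.0547]), 'ft_force': array([ 0.2529, -0.5775, -0.1667]), 'torque': array([0.0415, 0.0006, 0.0468]), 'grip_width': 1.0016968650946896}
```

View pics/a_scene.png

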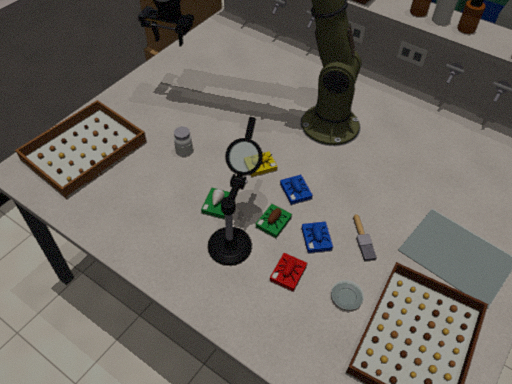

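View pics/a_side.png

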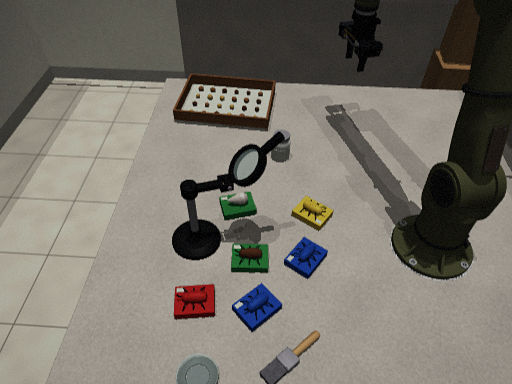

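View pics/a_wrist.png

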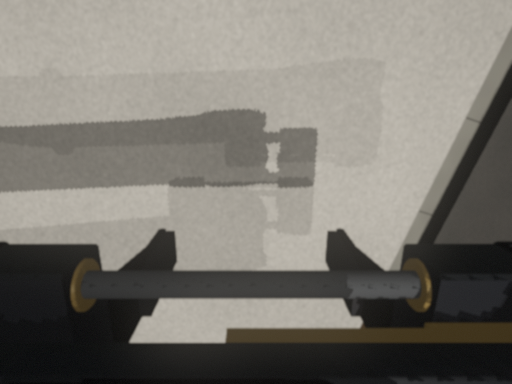

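Scene: stand foot is at about (230,246), beetle board (274,220), shell board (216,203), and the handle tip is raised at (251,120). Zooming in to measure.

```bash
python3 - <<'E'
import cv2
a=cv2.imread("pics/a_scene.png")[105:275,180:320];cv2.imwrite("pics/b_scene.png",cv2.resize(a,None,fx=4.2/1.2,fy=3.5,interpolation=cv2.INTER_CUBIC))
a=cv2.imread("pics/a_side.png")[120:290,160:340];cv2.imwrite("pics/b_side.png",cv2.resize(a,None,fx=3.5,fy=3.5,interpolation=cv2.INTER_CUBIC))
E
```

```text
(no output)
```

View pics/b_scene.png

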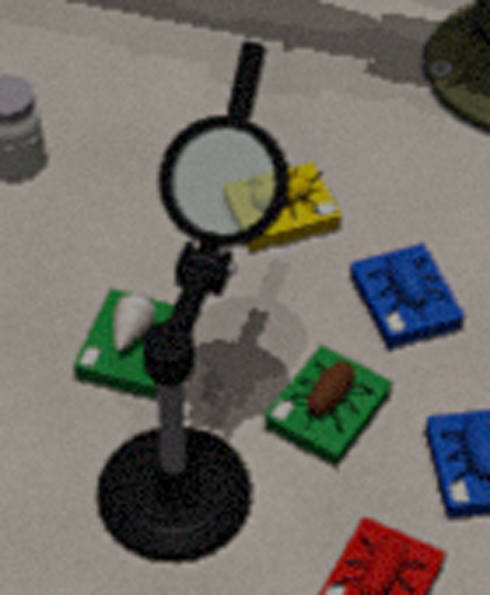

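View pics/b_side.png

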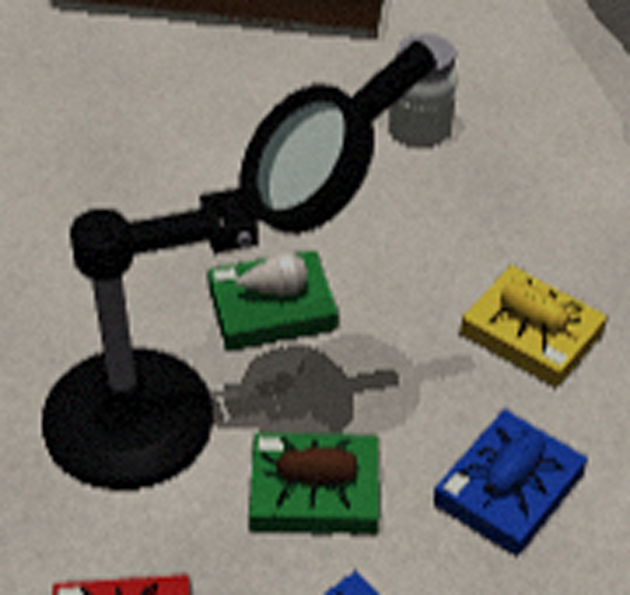

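```bash
cat > h.py <<'E'
import numpy as np
from scipy.optimize import least_squares
from bench import ctrl
np.set_printoptions(precision=4,suppress=True)
C={n:ctrl.camera_info(n) for n in("scene","side")}
def proj(n,X):
    c=C[n];p=c["camera_matrix"]@(c["R"]@np.asarray(X)+c["t"]);return p[:2]/p[2]
def model(p):
    x,y,phi,t=p;S=np.array([x,y,0]);u=np.array([np.cos(phi),np.sin(phi),0]);k=np.array([0,0,1.])
    h=S+.1*u+.21*k;d=np.cos(t)*u+np.sin(t)*k
    return dict(foot=S+.012*k,hub=S+.21*k,hinge=h,lens=h+.07*d,end=h+.188*d,handle=h+.16*d)
def fit(obs,p0,bounds=None):
    f=lambda p:np.concatenate([proj(n,model(p)[k])-np.array(v) for n,k,v in obs])
    return least_squares(f,p0,loss="soft_l1")
def tri(obs):
    return least_squares(lambda X:np.concatenate([proj(n,X)-np.array(v) for n,v in obs]),[.5,-.1,.03])
def sc(x,y):return (x/3.5+180-.36,y/3.5+105-.36)
def sd(x,y):return (x/3.5+160-.36,y/3.5+120-.36)
E
python3 - <<'E'
from h import *
obs=[("scene","foot",sc(174.5,495)),("side","foot",sd(127.5,419)),("scene","hub",sc(169,352)),("side","hub",sd(102,243)),
("scene","lens",sc(223,180)),("side","lens",sd(307,158)),("scene","end",sc(253,45)),("side","end",sd(430,52)),("side","hinge",sd(230,222))]
best=min((fit(obs,[.5,-.1,a,.7]) for a in(-3,-1.5,0,1.5,3)),key=lambda r:r.cost)
print(best.x,best.cost);print(best.fun.reshape(-1,2));m=model(best.x);print(m)
b=tri([("scene",sc(331,389)),("side",sd(316,464))]);print("beetle",b.x,b.fun)
S=best.x[:2];d=b.x[:2]-S;print(np.hypot(*d),np.arctan2(d[1],d[0]))
# board top corners from side & scene at z=.024
def onplane(n,px,z):
    c=C[n];r=c["R"].T@np.linalg.solve(c["camera_matrix"],[*px,1]);o=-c["R"].T@c["t"];return o+r*(z-o[2])/r[2]
for n,f,cs in(("side",sd,[(258,437),(377,433),(381,521),(249,521)]),("scene",sc,[(320,347),(392,385),(340,449),(267,411)])):
    P=np.array([onplane(n,f(*c),.024) for c in cs]);print(n,P[:,:2].tolist(),P.mean(0))
for n,k in (("shell",[sc(132,325),sd(275,282)]),("jarlid",[sc(15,97),sd(427,50)]),):
    r=tri([("scene",k[0]),("side",k[1])]);print(n,r.x,r.fun)
for nm,px in(("yellow",(sd(533,310))),("blue",sd(515,465)),("brush",(290,355)),("jar",(281,148))):print(nm,onplane("side",px,.03))
E
```

```text
[ 0.6769  0.0285 -2.7888  0.7131] 5.0061256154206015
[[-0.0223 -1.9176]
 [-0.3546 -0.7405]
 [ 0.0051  0.0218]
 [-0.3745  1.5974]
 [-0.2965 -0.1019]
 [-0.6223  1.1254]
 [-0.3725 -1.1916]
 [-0.2912  0.8478]
 [ 1.5834 -0.1061]]
{'foot': array([0.6769, 0.0285, 0.012 ]), 'hub': array([0.6769, 0.0285, 0.21  ]), 'hinge': array([ 0.5831, -0.006 ,  0.21  ]), 'lens': array([ 0.5334, -0.0243,  0.2558]), 'end': array([ 0.4496, -0.0552,  0.333 ]), 'handle': array([ 0.4695, -0.0479,  0.3147])}
beetle [0.5176 0.0863 0.0382] [-0.3881 -0.8844 -0.3444  0.7387]
0.16949174810035691 2.7933510176283267
side [[0.5656686092843994, 0.050596745766295914], [0.47040594168728345, 0.039864469977902384], [0.4641964366000391, 0.12324312478865229], [0.5649727019924007, 0.1302734259726832]] [0.5163 0.086  0.024 ]
scene [[0.4758746499859702, 0.04795698828491257], [0.47327774583603976, 0.1270050736017163], [0.561536736089077, 0.12816842310262438], [0.5660493923598864, 0.05072635966492678]] [0.5192 0.0885 0.024 ]
shell [ 0.5661 -0.1063  0.0364] [-0.1714 -0.4867 -0.2082  0.4302]
jarlid [ 0.443  -0.3492  0.1044] [-0.3408 -1.6717 -0.7433  1.438 ]
yellow [ 0.3406 -0.0973  0.03  ]
blue [0.3609 0.0679 0.03  ]
brush [0.4072 0.3554 0.03  ]
jar [ 0.4383 -0.3738  0.03  ]
```

```bash
cat >> h.py <<'E'
from scipy.spatial.transform import Rotation as Ro
def pose():
    s=ctrl.get_state();return np.array(s["position"]),Ro.from_rotvec(s["tool_rot"]),s
def need(P,Rt):
    p,R,s=pose();print("dp tool mm",R.inv().apply(np.array(P)-p)*1e3,"rotvec tool",(R.inv()*Rt).as_rotvec())
def down(phi,flip=1):  # tool y down, z along tangent
    z=flip*np.array([-np.sin(phi),np.cos(phi),0]);y=np.array([0,0,-1.]);return Ro.from_matrix(np.array([np.cross(y,z),y,z]).T)
E
python3 - <<'E'
from h import *
p,R,s=pose();print(R.as_matrix())
for f in(1,-1):
    Rt=down(-2.7888,f);need([.4695,-.0479,.42],Rt)
    print((Rt.inv()).apply(np.array([.4695,-.0479,.42])-p)*1e3)
E
```

```text
[[-0.9533 -0.0005  0.302 ]
 [-0.302   0.0013 -0.9533]
 [ 0.0001 -1.     -0.0014]]
dp tool mm [-433.1601 -197.6587 -462.4086] rotvec tool [ 0.0014 -0.046   0.0001]
[-453.9532 -198.2871 -441.732 ]
dp tool mm [-433.1601 -197.6587 -462.4086] rotvec tool [-0.0001  3.0956  0.0022]
[ 453.9532 -198.2871  441.732 ]
```

play_rows --translation '[[-20, -18, -20], [-20, -18, -20], [-23, -15, -22], [-23, -15, -22], [-23, -15, -22], [-23, -15, -22], [-23, -15, -22], [-23, -15, -22], [-23, -15, -22], [-23, -15, -22]]' --turn '[[0, -0.046, 0], [0, 0, 0], [0, 0, 0], [0, 0, 0], [0, 0, 0], [0, 0, 0], [0, 0, 0], [0, 0, 0], [0, 0, 0], [0, 0, 0]]' --fingers '[1, 1, 1, 1, 1, 1, 1, 1, 1, 1]'

```text
time: 0.98
position: [0.3333, -0.3384, 0.3791]
tool_rot: [-0.362, 2.029, -2.03]
ft_force: [-0.0, -1.3, 0.6]
grip_width: 1.001
```

```bash
python3 - <<'E'
from h import *
p,R,s=pose();print(s["time"],p)
need([.4695,-.0479,.42],down(-2.7888))
E
```

```text
0.9833 [ 0.3333 -0.3384  0.3791]
dp tool mm [-228.1594  -40.9609 -225.5798] rotvec tool [-0.     -0.      0.0004]
```

play_rows --translation '[[-26, -6, -26], [-26, -6, -26], [-26, -6, -26], [-26, -6, -26], [-26, -6, -26], [-26, -6, -26], [-26, -5, -26], [-24, 0, -22], [-14, 0, -14], [-6, 0, -6]]' --turn '[[0, 0, 0], [0, 0, 0], [0, 0, 0], [0, 0, 0], [0, 0, 0], [0, 0, 0], [0, 0, 0], [0, 0, 0], [0, 0, 0], [0, 0, 0]]' --fingers '[1, 1, 1, 1, 1, 1, 1, 1, 1, 1]'

```text
time: 1.82
position: [0.4684, -0.0479, 0.4196]
tool_rot: [-0.367, 2.026, -2.025]
ft_force: [-0.4, -0.5, 0.6]
grip_width: 0.999
```

```bash
python3 - <<'E'
from h import *
import cv2
p,R,s=pose();print(s["time"],p)
need([.4695,-.0479,.296],down(-2.7888))
c=ctrl.camera_info("wrist")
for n in("wrist","side"):cv2.imwrite(f"pics/c_{n}.png",ctrl.get_image(n))
m=model([.6769,.0285,-2.7888,.7131])
C["wrist"]=c
for k in m:print(k,proj("wrist",m[k]))
E
```

```text
1.8167 [ 0.4684 -0.0479  0.4196]
dp tool mm [ -0.9293 123.5962   0.4622] rotvec tool [ 0.0005  0.0061 -0.0006]
foot [251.8172  11.3635]
hub [252.3536 -43.1256]
hinge [251.722   62.7337]
lens [251.4988 113.2448]
end [251.0149 222.7641]
handle [251.1448 193.3611]
```

View pics/c_wrist.png

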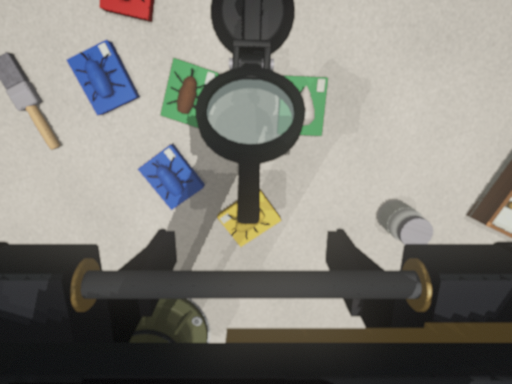

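View pics/c_side.png

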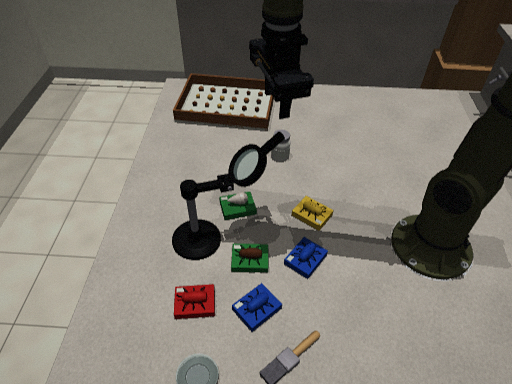

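Wrist view confirms the fit: lens centre is at (251,112) against a predicted (251.5,113), and handle end at (249,222) against (251,223). Descending over the handle and gripping.

play_rows --translation '[[0, 20, 0], [0, 28, 0], [0, 28, 0], [0, 24, 0], [0, 16, 0], [0, 8, 0], [0, 0, 0], [0, 0, 0], [0, 0, 0], [0, 0, 0]]' --turn '[[0, 0, 0], [0, 0, 0], [0, 0, 0], [0, 0, 0], [0, 0, 0], [0, 0, 0], [0, 0, 0], [0, 0, 0], [0, 0, 0], [0, 0, 0]]' --fingers '[0.6, 0.4, 0.2, 0, -0.2, -0.2, -0.4, -0.6, -0.6, -0.6]' --grip_force 8

```text
time: 2.75
position: [0.4681, -0.0519, 0.2968]
tool_rot: [-0.36, 2.029, -2.029]
ft_force: [-1.8, 1.9, 1.2]
grip_width: 0.323
```

```bash
python3 - <<'E'
from h import *
import cv2
p,R,s=pose();print(s["time"],p,s["grip_width"],s["ft_force"])
for n in("side",):cv2.imwrite(f"pics/d_{n}.png",cv2.resize(ctrl.get_image(n)[60:260,140:400],None,fx=3,fy=3))
E
```

```text
2.75 [ 0.4681 -0.0519  0.2968] 0.32303608866952593 [-1.7611  1.8662  1.2155]
```

View pics/d_side.png

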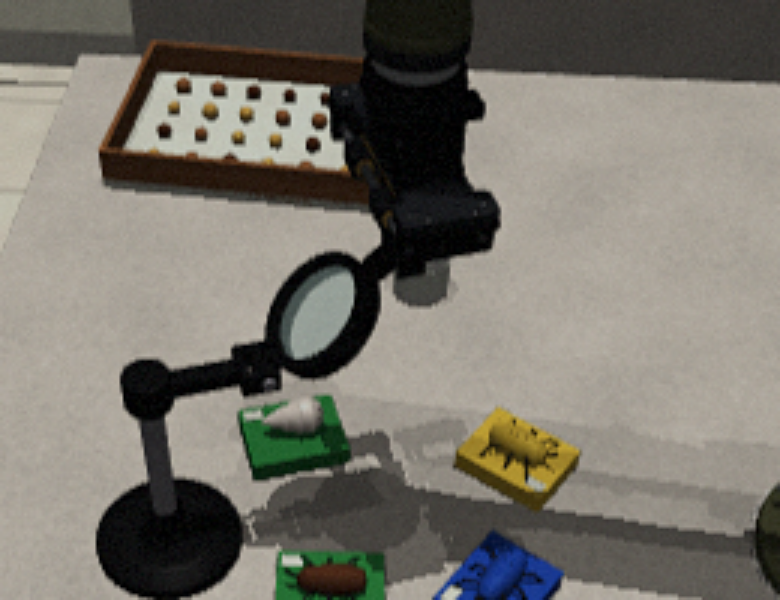

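play_rows --translation '[[0, 0, 0], [0, 0, 0], [0, 0, 0], [0, 0, 0], [0, 0, 0], [0, 0, 0], [0, 0, 0], [0, 0, 0], [0, 0, 0], [0, 0, 0]]' --turn '[[0, 0, 0], [0, 0, 0], [0, 0, 0], [0, 0, 0], [0, 0, 0], [0, 0, 0], [0, 0, 0], [0, 0, 0], [0, 0, 0], [0, 0, 0]]' --fingers '[-1, -1, -1, -1, -1, -1, -1, -1, -1, -1]' --grip_force 8

```text
time: 3.63
position: [0.4676, -0.0519, 0.2959]
tool_rot: [-0.362, 2.029, -2.03]
ft_force: [-2.8, 1.1, 5.2]
grip_width: 0.227
```

```bash
python3 - <<'E'
from h import *
p,R,s=pose();print(s["time"],p,s["grip_width"],s["ft_force"],R.as_matrix())
for t in (.6,.7131,.8):
  m=model([.6769,.0285,-2.7888,t]);print(m["handle"])
E
```

```text
3.6333 [ 0.4676 -0.0519  0.2959] 0.22688411473025644 [-2.8239  1.1485  5.1867] [[-0.9384 -0.0001  0.3455]
 [-0.3455 -0.0002 -0.9384]
 [ 0.0002 -1.      0.0002]]
[ 0.4591 -0.0517  0.3003]
[ 0.4695 -0.0479  0.3147]
[ 0.4785 -0.0446  0.3248]
```

play_rows --translation '[[-0.1, 0, -8], [-0.1, 0, -8], [-0.1, 0, -8], [-0.2, 0, -8], [-0.2, 0, -8], [-0.1, 0, -8], [-0.1, 0, -8], [-0.2, 0, -8], [-0.2, 0, -8], [-0.1, 0, -8]]' --turn '[[0, 0.0358, 0], [0, 0.0358, 0], [0, 0.0358, 0], [0, 0.0358, 0], [0, 0.0358, 0], [0, 0.0358, 0], [0, 0.0358, 0], [0, 0.0358, 0], [0, 0.0358, 0], [0, 0.0358, 0]]' --fingers '[-1, -1, -1, -1, -1, -1, -1, -1, -1, -1]'

```text
time: 4.47
position: [0.4529, 0.0255, 0.2956]
tool_rot: [-0.007, -2.214, 2.219]
ft_force: [-6.3, -1.5, 4.7]
grip_width: 0.231
```

```bash
cat > q.py <<'E'
from h import *
p,R,s=pose();d=p[:2]-[.6769,.0285]
z=R.as_matrix()[:,2];x=R.as_matrix()[:,0]
print(s["time"],p,s["grip_width"],s["ft_force"],"r",np.hypot(*d),"ang",np.degrees(np.arctan2(d[1],d[0])),"tool yaw",np.degrees(np.arctan2(x[1],x[0])),"y",R.as_matrix()[:,1])
E
python3 q.py
```

```text
4.4667 [0.4529 0.0255 0.2956] 0.23055649792076177 [-6.2683 -1.5013  4.6888] r 0.2240369234915013 ang -179.22796437234868 tool yaw 179.52258123534563 y [-0.0023 -0.0022 -1.    ]
```

play_rows --translation '[[-0.1, 0, -8], [-0.1, 0, -8], [-0.1, 0, -8], [-0.2, 0, -8], [-0.2, 0, -8], [-0.1, 0, -8], [-0.1, 0, -8], [-0.2, 0, -8], [-0.2, 0, -8], [0, 0, 0]]' --turn '[[0, 0.0358, 0], [0, 0.0358, 0], [0, 0.0358, 0], [0, 0.0358, 0], [0, 0.0358, 0], [0, 0.0358, 0], [0, 0.0358, 0], [0, 0.0358, 0], [0, 0.0358, 0], [0, 0, 0]]' --fingers '[-1, -1, -1, -1, -1, -1, -1, -1, -1, -1]'

```text
time: 5.3
position: [0.4649, 0.0994, 0.2956]
tool_rot: [-0.334, -2.045, 2.043]
ft_force: [-4.8, 3.8, 5.7]
grip_width: 0.229
```

```bash
python3 q.py; python3 - <<'E'
from h import *
import cv2
c=ctrl.camera_info("wrist");print(c["R"].tolist(),c["t"].tolist())
for n in("wrist","side","scene"):cv2.imwrite(f"pics/e_{n}.png",ctrl.get_image(n))
a=cv2.imread("pics/e_scene.png")[105:275,180:320];b=cv2.imread("pics/e_side.png")[120:290,160:340]
k=dict(fx=3.5,fy=3.5,interpolation=cv2.INTER_CUBIC)
cv2.imwrite("pics/e_b1.png",cv2.resize(a,None,**k));cv2.imwrite("pics/e_b2.png",cv2.resize(b,None,**k))
E
```

```text
5.3 [0.4649 0.0994 0.2956] 0.22862877819486105 [-4.8335  3.836   5.6632] r 0.22350525734130433 ang 161.50966185862748 tool yaw 161.29920813256595 y [-0.0019  0.0011 -1.    ]
[[-0.3211804610850732, -0.947017976923549, -0.0002506009020221721], [-0.9054478666084572, 0.3070044256600226, 0.29310824532816754], [-0.27750184192429683, 0.09436754743444349, -0.9560792298339266]] [0.24376577094984844, 0.33367908729055606, 0.5804348847986615]
```

View pics/e_wrist.png

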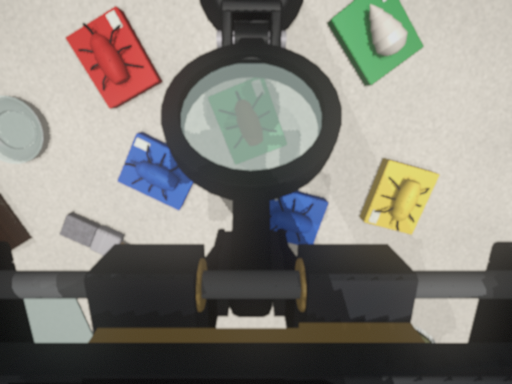

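View pics/e_b1.png

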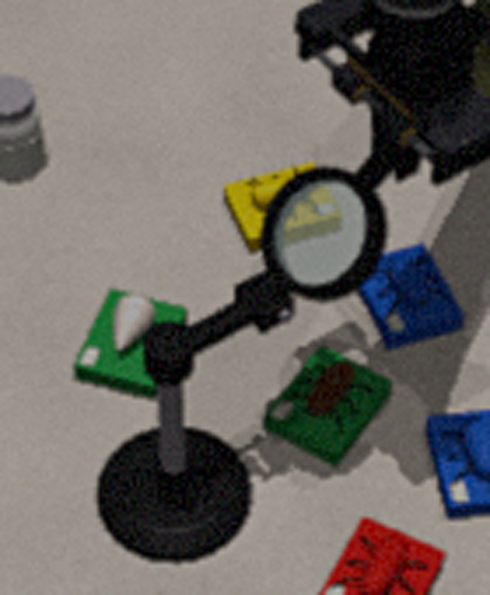

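View pics/e_b2.png

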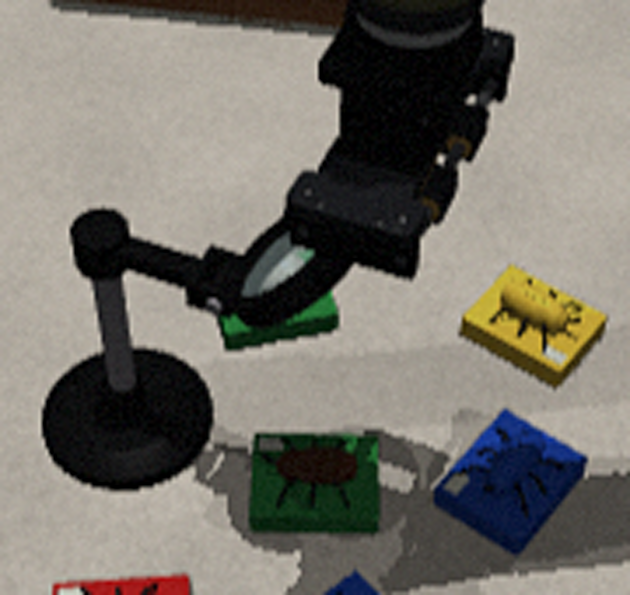

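```bash
python3 - <<'E'
import cv2
a=cv2.imread("pics/e_wrist.png")[0:240,160:350]
cv2.imwrite("pics/f1.png",cv2.resize(a,None,fx=2.5*1,fy=2.5,interpolation=cv2.INTER_CUBIC))
a=cv2.imread("pics/c_wrist.png")[0:170,150:340]
cv2.imwrite("pics/f2.png",cv2.resize(a,None,fx=3.5,fy=3.5,interpolation=cv2.INTER_CUBIC))
E
```

```text
(no output)
```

View pics/f1.png

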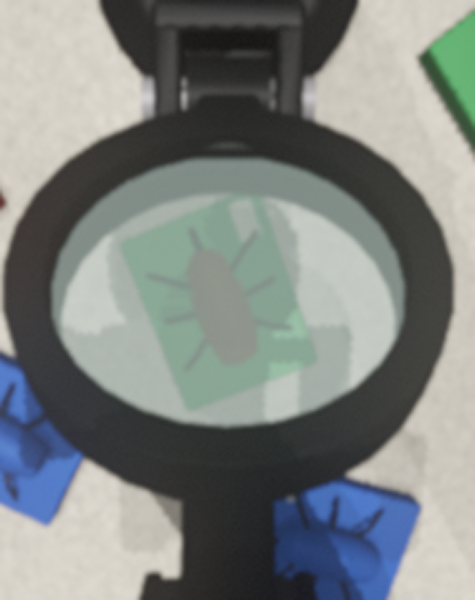

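View pics/f2.png

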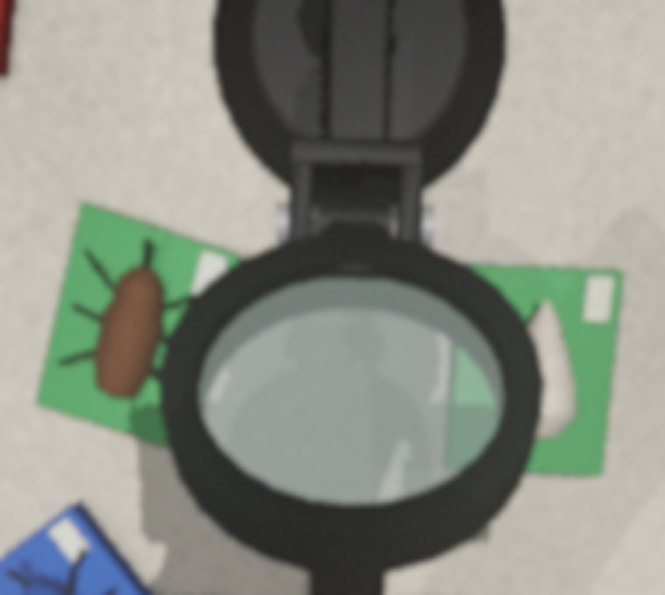

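```bash
python3 - <<'E'
from h import *
K=C["side"]
ce=ctrl.camera_info("wrist")
C["e"]=ce
def onplane(n,px,z):
    c=C[n];r=c["R"].T@np.linalg.solve(c["camera_matrix"],[*px,1]);o=-c["R"].T@c["t"];return o+r*(z-o[2])/r[2]
f=lambda x,y:(x/2.5+160-.3,y/2.5-.3)
P=np.array([onplane("e",f(*c),.024) for c in[(120,241),(265,193),(316,358),(190,411)]])
print(P[:,:2],P.mean(0)); print("body",onplane("e",f(222,306),.038))
print("lens",onplane("e",f(228.5,300),.256),"hinge",onplane("e",f(230,80),.21))
print("cam",-ce["R"].T@ce["t"])
obs=[("e","lens",f(228.5,303)),("e","hinge",f(230,98)),
("scene","foot",sc(174.5,495)),("side","foot",sd(127.5,419)),("scene","hub",sc(169,352)),("side","hub",sd(102,243)),
("scene","lens",sc(324,232)),("side","lens",sd(298,257)),("scene","hinge",sc(265,300))]
r=fit(obs,[.677,.0285,2.8,.71]);print(r.x,r.fun.reshape(-1,2),np.degrees(r.x[2]))
for b in(P.mean(0)[:2],[.5176,.0863],[.5178,.0872]):
    d=b-r.x[:2];print(np.hypot(*d),np.degrees(np.arctan2(d[1],d[0])))
E
```

```text
[[0.5656 0.1263]
 [0.5636 0.0452]
 [0.4721 0.0447]
 [0.4663 0.1216]] [0.5169 0.0845 0.024 ]
body [0.5167 0.085  0.038 ]
lens [0.5304 0.0768 0.256 ] hinge [0.5864 0.0575 0.21  ]
cam [0.5414 0.0732 0.4572]
[0.6768 0.0276 2.8187 0.666 ] [[ 0.4388 -0.4827]
 [-0.4555  0.1706]
 [-0.2353 -2.088 ]
 [-0.2656 -0.9926]
 [-0.2312 -0.1566]
 [-0.2683  1.3387]
 [ 0.0684  0.1745]
 [ 0.3615  2.7222]
 [ 1.0781 -1.0718]] 161.50031882548012
0.16970483339422046 160.41922753513302
0.1696778979027941 159.75220632234542
0.16980418755421486 159.44393536974906
```

play_rows --translation '[[0, 0, -2], [0, 0, -2], [0, 0, -2], [0, 0, 0], [0, 0, 0], [0, 0, 0], [0, 0, 0], [0, 0, 0], [0, 0, 0], [0, 0, 0]]' --turn '[[0, 0.009, 0], [0, 0.009, 0], [0, 0.009, 0], [0, 0, 0], [0, 0, 0], [0, 0, 0], [0, 0, 0], [0, 0, 0], [0, 0, 0], [0, 0, 0]]' --fingers '[-1, -1, -1, -1, -1, -1, -1, -1, -1, -1]' --grip_force 6

```text
time: 6.28
position: [0.4666, 0.1038, 0.2956]
tool_rot: [-0.359, -2.028, 2.028]
ft_force: [-5.9, 2.3, 6.1]
grip_width: 0.23
```

```bash
python3 q.py; python3 - <<'E'
from h import *
t=np.linspace(.703,0,16);L=161.8
print(np.c_[np.diff(L*np.cos(t)),-np.diff(L*np.sin(t))].round(1).tolist())
E
```

```text
6.2833 [0.4666 0.1038 0.2956] 0.23039158092592477 [-5.8516  2.296   6.0762] r 0.22336522558854138 ang 160.3078512838545 tool yaw 159.75005771278458 y [-0.0026  0.0005 -1.    ]
[[4.8, 5.9], [4.5, 6.1], [4.2, 6.3], [3.9, 6.5], [3.6, 6.7], [3.3, 6.8], [2.9, 7.0], [2.6, 7.1], [2.3, 7.2], [1.9, 7.3], [1.6, 7.4], [1.2, 7.5], [0.9, 7.5], [0.5, 7.6], [0.2, 7.6]]
```

play_rows --translation '[[4.8, 5.9, 0], [4.5, 6.1, 0], [4.2, 6.3, 0], [3.9, 6.5, 0], [3.6, 6.7, 0], [3.3, 6.8, 0], [2.9, 7, 0], [2.6, 7.1, 0], [2.3, 7.2, 0], [0, 0, 0]]' --turn '[[0, 0, 0], [0, 0, 0], [0, 0, 0], [0, 0, 0], [0, 0, 0], [0, 0, 0], [0, 0, 0], [0, 0, 0], [0, 0, 0], [0, 0, 0]]' --fingers '[-1, -1, -1, -1, -1, -1, -1, -1, -1, -1]'

```text
time: 7.12
position: [0.4372, 0.1136, 0.2343]
tool_rot: [-0.363, -2.027, 2.029]
ft_force: [4.0, 0.8, -4.3]
grip_width: 0.228
```

```bash
python3 q.py; python3 - <<'E'
from h import *
import cv2
cv2.imwrite("pics/g.png",cv2.resize(ctrl.get_image("side")[60:290,140:400],None,fx=2.5,fy=2.5))
E
```

```text
7.1167 [0.4372 0.1136 0.2343] 0.22774612211204398 [ 4.0132  0.8433 -4.2996] r 0.2543343071102634 ang 160.46334384975822 tool yaw 159.68963971260501 y [-0.0006 -0.0007 -1.    ]
```

View pics/g.png

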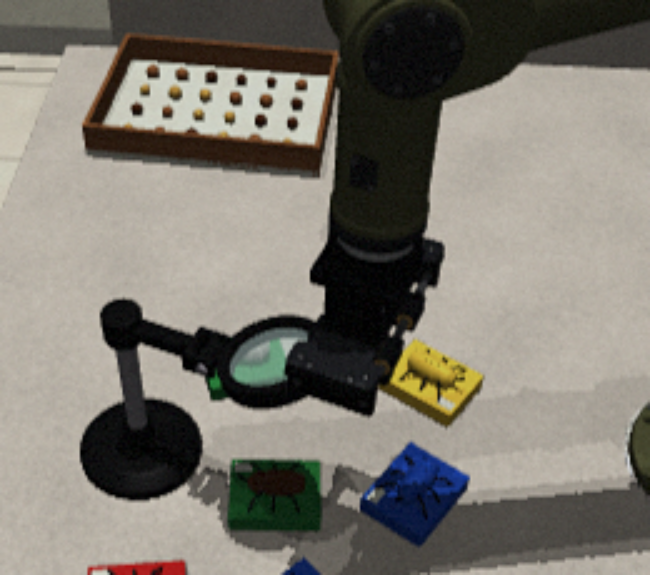

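play_rows --translation '[[1.9, 7.3, 0], [1.6, 7.4, 0], [1.2, 7.5, 0], [0.9, 7.5, 0], [0.5, 7.2, 0], [0.2, 6.6, 0], [0, 0, 0], [0, 0, 0], [0, 0, 0], [0, 0, 0]]' --turn '[[0, 0, 0], [0, 0, 0], [0, 0, 0], [0, 0, 0], [0, 0, 0], [0, 0, 0], [0, 0, 0], [0, 0, 0], [0, 0, 0], [0, 0, 0]]' --fingers '[-1, -1, -1, -1, -1, -1, -1, -1, -1, -1]'

```text
time: 8.0
position: [0.4316, 0.1158, 0.1921]
tool_rot: [-0.363, -2.028, 2.029]
ft_force: [3.3, -2.1, -3.3]
grip_width: 0.228
```

```bash
python3 q.py; python3 - <<'E'
from h import *
import cv2
c=ctrl.camera_info("wrist")
np.savez("hw.npz",R=c["R"],t=c["t"])
k=dict(fx=3.5,fy=3.5,interpolation=cv2.INTER_CUBIC)
cv2.imwrite("pics/h_b1.png",cv2.resize(ctrl.get_image("scene")[105:275,180:320],None,**k))
cv2.imwrite("pics/h_b2.png",cv2.resize(ctrl.get_image("side")[120:290,160:340],None,**k))
cv2.imwrite("pics/h_w.png",ctrl.get_image("wrist"))
E
```

```text
8.0 [0.4316 0.1158 0.1921] 0.22777089219310892 [ 3.3439 -2.1432 -3.3495] r 0.2603957331630735 ang 160.41171786834695 tool yaw 159.68109230656498 y [-0.0006 -0.0005 -1.    ]
```

View pics/h_b1.png

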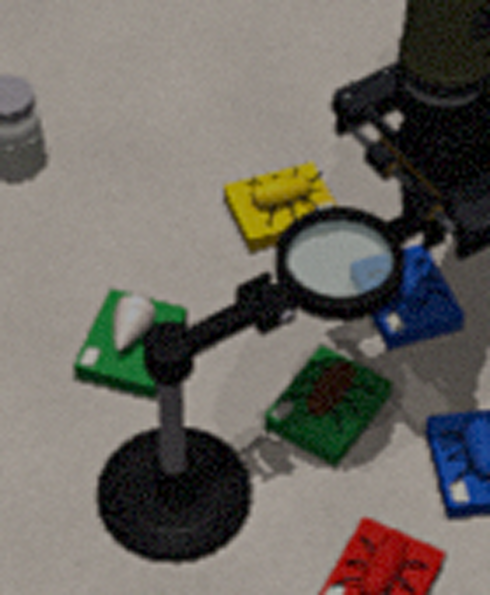

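View pics/h_b2.png

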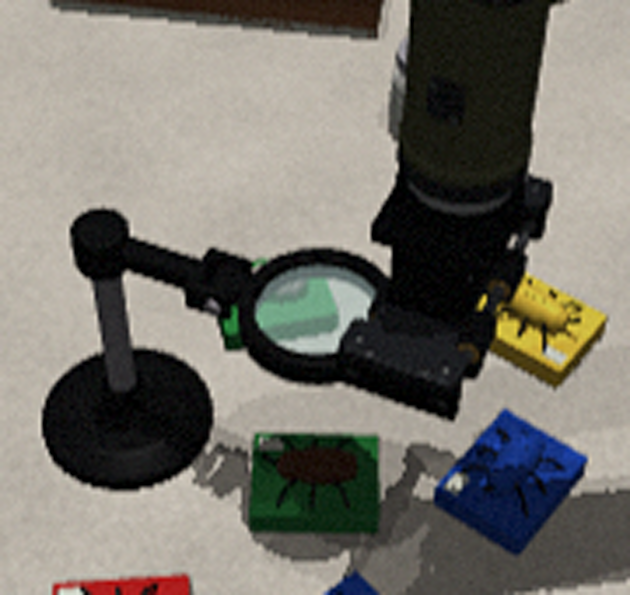

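View pics/h_w.png

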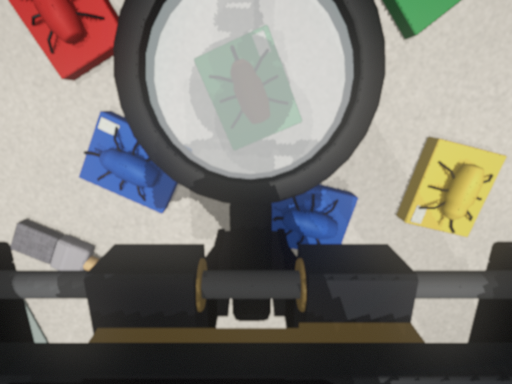

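play_rows --translation '[[0, 0, 0], [0, 0, 0], [0, 0, 0], [0, 0, 0], [0, 0, 0], [0, -10, 0], [0, -20, 0], [0, -30, 0], [0, -35, 0], [0, -35, 0]]' --turn '[[0, 0, 0], [0, 0, 0], [0, 0, 0], [0, 0, 0], [0, 0, 0], [0, 0, 0], [0, 0, 0], [0, 0, 0], [0, 0, 0], [0, 0, 0]]' --fingers '[-0.2, 0, 0.2, 0.3, 0.3, 0.3, 0.3, 0.3, 0.3, 0.3]'

```text
time: 8.98
position: [0.4311, 0.1164, 0.3244]
tool_rot: [-0.363, -2.028, 2.029]
ft_force: [1.2, -1.2, -0.6]
grip_width: 0.65
```

play_rows --translation '[[0, -20, 0], [0, -10, 0], [0, 0, 0], [0, 0, 0], [0, 0, 0], [0, 0, 0], [0, 0, 0], [0, 0, 0], [0, 0, 0], [0, 0, 0]]' --turn '[[0, 0, 0], [0, 0, 0], [0, 0, 0], [0, 0, 0], [0, 0, 0], [0, 0, 0], [0, 0, 0], [0, 0, 0], [0, 0, 0], [0, 0, 0]]' --fingers '[0.3, 0.3, 0.3, 0.3, 0.3, 0.3, 0.3, 0.3, 0.3, 0.3]'

```text
time: 9.82
position: [0.4316, 0.1162, 0.3521]
tool_rot: [-0.363, -2.028, 2.029]
ft_force: [-0.3, -0.3, 0.8]
grip_width: 0.646
```

```bash
python3 q.py; python3 - <<'E'
from h import *
import cv2
c=ctrl.camera_info("wrist")
np.savez("iw.npz",R=c["R"],t=c["t"])
k=dict(fx=3.5,fy=3.5,interpolation=cv2.INTER_CUBIC)
cv2.imwrite("pics/i_b1.png",cv2.resize(ctrl.get_image("scene")[105:275,180:320],None,**k))
cv2.imwrite("pics/i_b2.png",cv2.resize(ctrl.get_image("side")[120:290,160:340],None,**k))
cv2.imwrite("pics/i_w.png",cv2.resize(ctrl.get_image("wrist")[0:240,120:380],None,fx=2.5,fy=2.5,interpolation=cv2.INTER_CUBIC))
E
```

```text
9.8167 [0.4316 0.1162 0.3521] 0.6461861704833898 [-0.2715 -0.3069  0.8002] r 0.2604844857467065 ang 160.33039584135335 tool yaw 159.69799459193322 y [-0.0005 -0.0001 -1.    ]
```

View pics/i_b1.png

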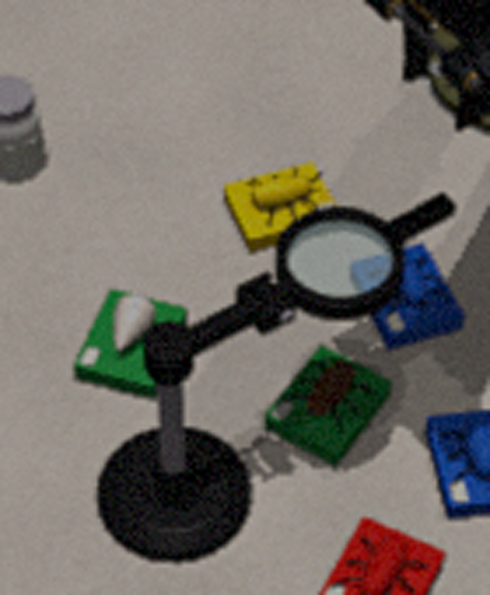

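View pics/i_b2.png

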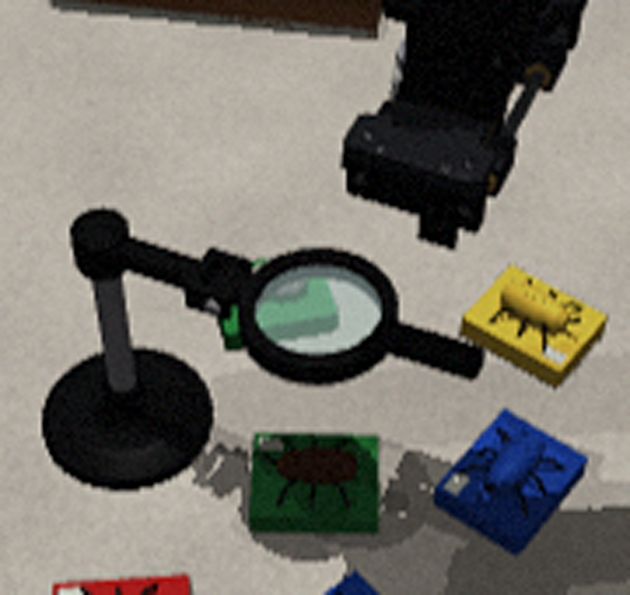

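View pics/i_w.png

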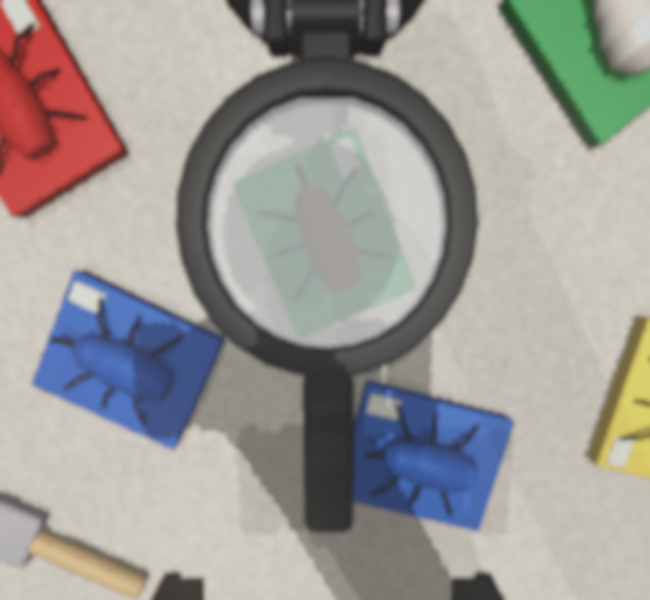

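```bash
python3 - <<'E'
from h import *
w=np.load("iw.npz");C["w"]=dict(camera_matrix=ctrl.camera_info("wrist")["camera_matrix"],R=w["R"],t=w["t"])
def onplane(n,px,z):
    c=C[n];r=c["R"].T@np.linalg.solve(c["camera_matrix"],[*px,1]);o=-c["R"].T@c["t"];return o+r*(z-o[2])/r[2]
f=lambda x,y:(x/2.5+120-.3,y/2.5-.3)
obs=[("w","lens",f(327.5,216.5)),("w","end",f(328,526)),
("scene","foot",sc(174.5,495)),("side","foot",sd(127.5,419)),("scene","hub",sc(169,352)),("side","hub",sd(102,243)),
("scene","lens",sc(340.5,261)),("side","lens",sd(318.5,315.5)),("scene","end",sc(449,205)),("side","end",sd(478,361)),("scene","hinge",sc(265,300))]
for o in(obs,obs[:2]+obs[2:6],obs[2:]):
    r=fit(o,[.677,.0285,2.8,.0]);print(r.x,np.degrees(r.x[2]),"lens",model(r.x)["lens"]);print(r.fun.reshape(-1,2).round(1).tolist())
for k in("lens","end"):print(k,tri([(o[0],o[2]) for o in obs if o[1]==k]).x)
print("lens by wrist @.21",onplane("w",f(327.5,216.5),.21))
P=np.array([onplane("w",f(*c),.024) for c in[(234,184),(357,128),(413,285),(302,335)]])
print("board w",P.mean(0));print("body w",onplane("w",f(327,236),.038))
E
```

```text
[0.6785 0.0266 2.7937 0.0511] 160.06530880428852 lens [0.5188 0.0845 0.2136]
[[-0.4, 1.2], [0.2, -0.0], [-0.8, -1.9], [-0.8, -1.3], [-0.9, 0.1], [-0.9, 1.0], [-1.0, -0.1], [-1.1, -0.1], [-0.2, -1.9], [-0.2, 0.7], [1.0, -0.3]]
[0.6789 0.0265 2.794  0.0598] 160.08472825455152 lens [0.5192 0.0844 0.2142]
[[-0.4, 0.7], [0.3, 0.1], [-0.9, -1.8], [-0.9, -1.3], [-1.0, 0.1], [-1.0, 1.0]]
[0.6776 0.028  2.7993 0.0452] 160.38685451946765 lens [0.5176 0.085  0.2132]
[[-0.3, -1.8], [-0.6, -0.9], [-0.3, 0.1], [-0.6, 1.4], [-0.6, -0.2], [-0.6, 0.2], [-0.0, -2.0], [0.4, 1.0], [1.4, -0.4]]
lens [0.5191 0.0841 0.2133]
end [0.4081 0.125  0.2188]
lens by wrist @.21 [0.5198 0.0837 0.21  ]
board w [0.5175 0.0849 0.024 ]
body w [0.5168 0.0851 0.038 ]
```

```bash
cat > ov.py <<'E'
from h import *
import cv2
def solid(p):
    x,y,phi,t=p;u=np.array([np.cos(phi),np.sin(phi),0]);k=np.array([0,0,1.]);v=np.cross(k,u)
    h=np.array([x,y,.21])+.1*u;d=np.cos(t)*u+np.sin(t)*k;n=np.cross(d,v)
    a=np.linspace(0,2*np.pi,120)
    ring=[h+.07*d+.055*(np.cos(q)*d+np.sin(q)*v)+s*.011*n for q in a for s in(-1,1)]
    bar=[h+e*d+w*.010*v+s*.009*n for e in(.125,.188) for w in(-1,1) for s in(-1,1)]
    return ring,bar
def hull(n,P): return cv2.convexHull(np.array([proj(n,q) for q in P],np.float32))[:,0]
E
python3 - <<'E'
from ov import *
w=np.load("iw.npz");C["w"]=dict(camera_matrix=ctrl.camera_info("wrist")["camera_matrix"],R=w["R"],t=w["t"])
tf={"w":lambda q:(q-[120,0]+.3)*2.5,"scene":lambda q:(q-[180,105]+.36)*3.5,"side":lambda q:(q-[160,120]+.36)*3.5}
fn={"w":"pics/i_w.png","scene":"pics/i_b1.png","side":"pics/i_b2.png"}
meas={"w":(177,478,56,377),"scene":(276,405,205,317),"side":(239,398,248,383)}
for n in tf:
    im=cv2.imread(fn[n])
    for t,col in((0,(0,255,0)),(.06,(0,0,255))):
        r,b=solid([.6775,.0275,2.797,t])
        hr=tf[n](hull(n,r));hb=tf[n](hull(n,b))
        print(n,t,"ring",hr.min(0),hr.max(0),"size",np.ptp(hr,axis=0),"bar",hb.min(0),hb.max(0))
        for hh in(hr,hb):cv2.polylines(im,[np.round(hh).astype(int)],True,col,1)
    m=meas[n];print("  meas",m,m[1]-m[0],m[3]-m[2])
    cv2.imwrite(f"pics/j_{n}.png",im)
E
```

```text
w 0 ring [173.6856  51.3101] [479.4529 375.1557] size [305.7674 323.8456] bar [302.0679 367.4831] [354.2261 529.1571]
w 0.06 ring [171.3973  48.3735] [481.7054 375.8058] size [310.308  327.4324] bar [301.4025 370.9478] [355.1895 536.852 ]
  meas (177, 478, 56, 377) 301 321
scene 0 ring [272.3037 205.3622] [404.8008 321.8317] size [132.497  116.4695] bar [382.3416 190.6942] [456.4988 249.5586]
scene 0.06 ring [272.2366 200.9099] [404.6506 319.7414] size [132.414  118.8316] bar [383.2661 182.1038] [457.0851 243.5614]
  meas (276, 405, 205, 317) 129 112
side 0 ring [235.8027 250.8106] [396.9509 391.9647] size [161.1482 141.1541] bar [384.6165 324.9927] [484.6452 392.2137]
side 0.06 ring [234.8173 247.6309] [396.5279 387.0621] size [161.7106 139.4312] bar [385.1329 317.3536] [484.9768 381.6742]
  meas (239, 398, 248, 383) 159 135
```

View pics/j_side.png

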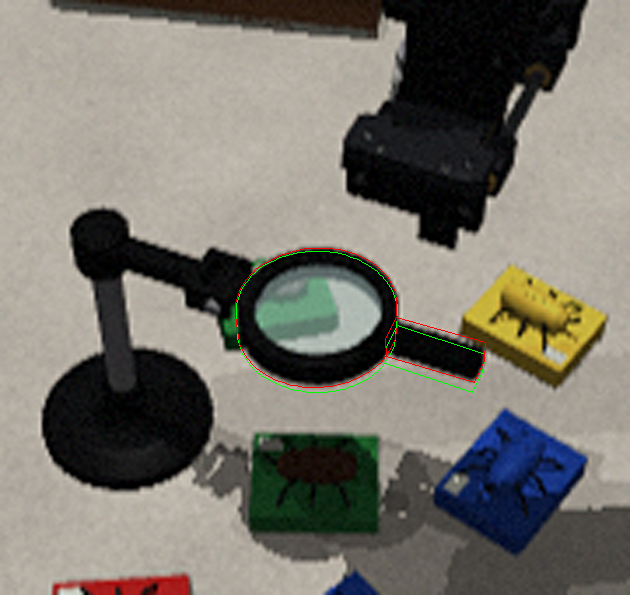

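View pics/j_scene.png

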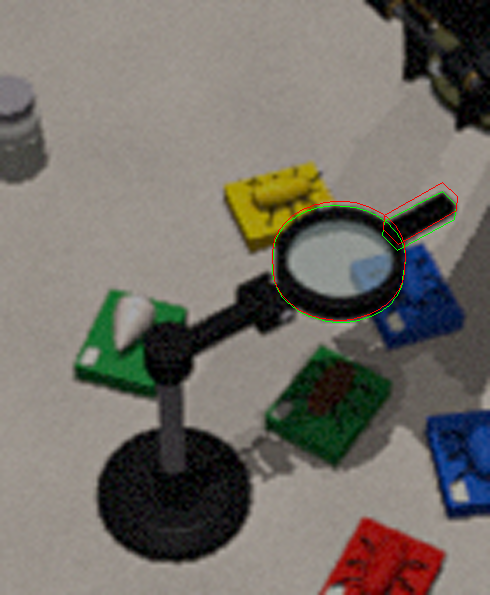

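View pics/j_w.png

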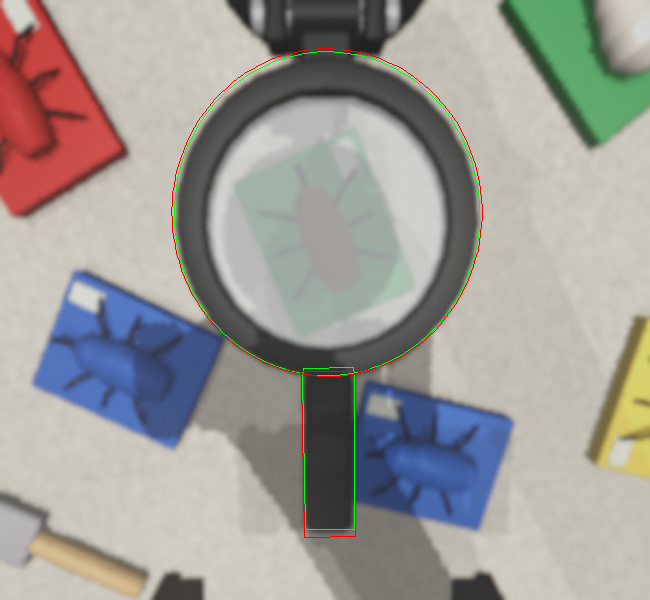

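```bash
python3 - <<'E'
from h import *
w=np.load("iw.npz");C["w"]=dict(camera_matrix=ctrl.camera_info("wrist")["camera_matrix"],R=w["R"],t=w["t"])
f=lambda x,y:(x/2.5+120-.3,y/2.5-.3)
obs=[("w","lens",f(327.5,216.5)),("w","end",f(328,526)),
("scene","foot",sc(174.5,495)),("side","foot",sd(127.5,419)),("scene","hub",sc(169,352)),("side","hub",sd(102,243)),
("scene","lens",sc(340.5,261)),("side","lens",sd(318.5,315.5)),("scene","end",sc(449,205)),("side","end",sd(478,361)),("scene","hinge",sc(265,300))]
ix={"w":0,"scene":2,"side":4}
def F(p):
    m=model(p[:4]);r=[proj(n,m[k])+p[4+ix[n]:6+ix[n]]-np.array(v) for n,k,v in obs]
    return np.concatenate(r+[p[4:]*.5])
r=least_squares(F,[.677,.0285,2.8,0]+[0]*6,loss="soft_l1");print(r.x,r.cost);print(r.fun[:22].reshape(-1,2).round(1).tolist())
E
```

```text
[ 0.6788  0.0255  2.7902  0.0599 -0.0692 -0.1275  0.7141  0.7712  0.8071
  0.1769] 4.547649060336067
[[-0.1, 0.3], [0.1, -0.3], [-0.4, -1.2], [-0.0, -1.4], [-0.5, 0.7], [-0.1, 0.9], [-0.5, 0.5], [-0.5, -0.2], [0.4, -1.4], [0.4, 0.4], [1.4, 0.4]]
```

Scene and wrist overlays fit a level lens, with the lens about 2 mm from the beetle's vertical. The side view hints at up to about 3° left over. I'll check by feel: shut the fingers and come down on the handle to exactly its level-top height, 0.219 m.

play_rows --translation '[[0, 5, 0], [0, 10, 0], [0, 20, 0], [0, 20, 0], [0, 20, 0], [0, 15, 0], [0, 10, 0], [0, 0, 0], [0, 0, 0], [0, 0, 0]]' --turn '[[0, 0, 0], [0, 0, 0], [0, 0, 0], [0, 0, 0], [0, 0, 0], [0, 0, 0], [0, 0, 0], [0, 0, 0], [0, 0, 0], [0, 0, 0]]' --fingers '[-1, -1, -1, -1, -1, -1, -1, -1, -1, -1]'

```text
time: 10.8
position: [0.4323, 0.1164, 0.2532]
tool_rot: [-0.365, -2.029, 2.029]
ft_force: [0.3, 0.1, 0.5]
grip_width: 0.032
```

play_rows --translation '[[0, 4, 0], [0, 4, 0], [0, 4, 0], [0, 4, 0], [0, 2, 0], [0, 2, 0], [0, 0, 0], [0, 0, 0], [0, 0, 0], [0, 0, 0]]' --turn '[[0, 0, 0], [0, 0, 0], [0, 0, 0], [0, 0, 0], [0, 0, 0], [0, 0, 0], [0, 0, 0], [0, 0, 0], [0, 0, 0], [0, 0, 0]]' --fingers '[-1, -1, -1, -1, -1, -1, -1, -1, -1, -1]'

```text
time: 11.63
position: [0.4319, 0.1162, 0.2326]
tool_rot: [-0.364, -2.029, 2.029]
ft_force: [0.3, -0.5, -0.7]
grip_width: 0.006
```

Free at 0.2326. Creeping further in two steps.

play_rows --translation '[[0, 2, 0], [0, 2, 0], [0, 2, 0], [0, 1, 0], [0, 0, 0], [0, 0, 0], [0, 0, 0], [0, 0, 0], [0, 0, 0], [0, 0, 0]]' --turn '[[0, 0, 0], [0, 0, 0], [0, 0, 0], [0, 0, 0], [0, 0, 0], [0, 0, 0], [0, 0, 0], [0, 0, 0], [0, 0, 0], [0, 0, 0]]' --fingers '[-1, -1, -1, -1, -1, -1, -1, -1, -1, -1]'

```text
time: 12.47
position: [0.4318, 0.1162, 0.2255]
tool_rot: [-0.363, -2.029, 2.029]
ft_force: [-0.3, 0.2, -0.6]
grip_width: 0.002
```

play_rows --translation '[[0, 2, 0], [0, 2, 0], [0, 2, 0], [0, 0, 0], [0, 0, 0], [0, 0, 0], [0, 0, 0], [0, 0, 0], [0, 0, 0], [0, 0, 0]]' --turn '[[0, 0, 0], [0, 0, 0], [0, 0, 0], [0, 0, 0], [0, 0, 0], [0, 0, 0], [0, 0, 0], [0, 0, 0], [0, 0, 0], [0, 0, 0]]' --fingers '[-1, -1, -1, -1, -1, -1, -1, -1, -1, -1]'

```text
time: 13.3
position: [0.4318, 0.1162, 0.2194]
tool_rot: [-0.363, -2.028, 2.029]
ft_force: [0.8, -0.4, -0.1]
grip_width: 0.003
```

```bash
python3 q.py
```

```text
13.3 [0.4318 0.1162 0.2194] 0.002716828826384975 [ 0.8388 -0.411  -0.1482] r 0.26032384664029007 ang 160.3199909166954 tool yaw 159.6928324160245 y [ 0.0001 -0.0001 -1.    ]
```

No contact force at 0.2194, so the handle top is no higher than level. The cameras also rule out it being below level. Retreating for a last check.

play_rows --translation '[[0, -10, 0], [0, -25, 0], [0, -35, 0], [0, -35, 0], [0, -25, 0], [0, -10, 0], [0, 0, 0], [0, 0, 0], [0, 0, 0], [0, 0, 0]]' --turn '[[0, 0, 0], [0, 0, 0], [0, 0, 0], [0, 0, 0], [0, 0, 0], [0, 0, 0], [0, 0, 0], [0, 0, 0], [0, 0, 0], [0, 0, 0]]' --fingers '[-1, -1, -1, -1, -1, -1, -1, -1, -1, -1]'

```text
time: 14.13
position: [0.431, 0.116, 0.3579]
tool_rot: [-0.36, -2.027, 2.028]
ft_force: [0.4, -0.5, -0.9]
grip_width: 0.005
```

```bash
python3 q.py; python3 - <<'E'
from h import *
import cv2
cv2.imwrite("pics/k_side.png",ctrl.get_image("side"));cv2.imwrite("pics/k_w.png",ctrl.get_image("wrist"))
b=cv2.imread("pics/i_b2.png");k=cv2.resize(cv2.imread("pics/k_side.png")[120:290,160:340],None,fx=3.5,fy=3.5,interpolation=cv2.INTER_CUBIC)
print(np.abs(b.astype(int)-k)[240:500,60:480].mean())
cv2.imwrite("pics/k.png",np.hstack([cv2.imread("pics/k_side.png")[:,80:340],cv2.imread("pics/k_w.png")]))
E
```

```text
14.1333 [0.431  0.116  0.3579] 0.004616839557350776 [ 0.4458 -0.5077 -0.872 ] r 0.26103292142342865 ang 160.4103012418626 tool yaw 159.69665626477712 y [-0.0027 -0.0002 -1.    ]
6.930393772893773
```

View pics/k.png

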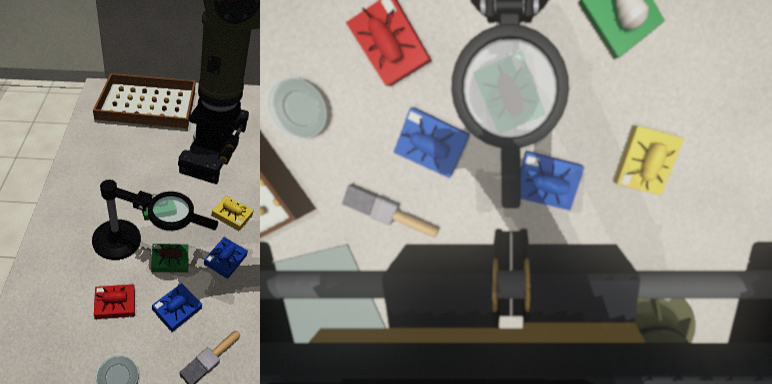

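The lens ring in the wrist view (centre about (251,86)) surrounds the beetle (about (249,90)). The boards and the other things look undisturbed, and the gripper is clear.

```bash
python3 -c "
from bench import ctrl
print(ctrl.close_job())"
```

```text
the job is handed in; nothing more can be done
None
```

The magnifier is set over the beetle with the lens level, and I handed the job in at about 14 s of the 42 s allowed. I gripped the handle, swung the arm about 41° away from the shell side, tilted the head down from about 0.7 rad, then let go and backed off.

**Centring:** My last fit put the lens at (0.519, 0.084) and the beetle at (0.517, 0.085), so they are about 2 mm apart.

**Level:** The checks did not fully agree.
- **Grip height:** this gave a tilt of about 0.01 rad.
- **Wrist and scene overlays:** both matched a level lens.
- **Combined camera fits:** these read 0.045 to 0.06 rad raised.
- **Touch check:** I brought the shut fingers down to 0.2194 m, where the top of a level handle would be (0.219 m), and felt no contact. I took the lens as level to about 0.01 rad and did not adjust it.

**Surroundings:** By eye, the boards and the other things were where they started. The gripper was about 14 cm above the handle at hand-in.

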